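# Turn over a reference disc with the spatula

### The arm

A 7-joint arm with a two-finger parallel gripper is mounted at the origin on a cart in front of the work surface, level with it; the furniture and walls round the work are solid. World frame = base frame: x ahead of the robot, y to its left, z up, the work surface at z = 0. Lengths are in m, angles in rad, forces in N, time in s.
With the tool pointing down it reaches from about 0.425 to 0.925 m from the base axis. Payload 6.8 kg.
Tool frame: the origin (TCP) lies at the very end of the fingers, on their centre line; the grasp point (between the pads) lies 19 mm behind it; z points along the fingers, x is the direction in which the jaws open and shut, and the axes are right-handed (so a half turn about z gives the same grasp; the last joint's range is limited). The gripper opens to 85 mm and grips with 20 to 120 N. Pads are 22 mm wide; open, the fingers measure 114 mm over their backs; the gripper's body (76 mm by 85 mm) begins 54 mm behind the grasp point. The pads swing forward as they close: fully open they stand 13 mm farther back than shut.
Start: joints at [1.061, 0.477, 0.022, 1.555, -0.011, 1.109, -0.083], TCP at [0.264, -0.621, 0.231] pointing down, gripper open.
Joint ranges: [-2.96, 2.96], [-0.34, 2.1], [-1.41, 1.46], [0.24, 2.44], [-1.37, 4.51], [0.17, 1.92], [-2.96, 2.96]. Speed limits (rad/s): [2.39, 2.39, 3.14, 3.14, 3.14, 3.14, 3.14].

### API

Orientations are given as a unit quaternion [w, x, y, z].
In Python, from station import bot gives the robot as it stands.
- The arm moves only by the shell command python3 -m creep 'ROWS' [FORCE]. ROWS is JSON, a list that holds one entry, the list of rows, each a list of 7 numbers: the shift along the tool's x, y, z in cm, then the turn, a rotation vector about the tool's x, y, z in rad, then the opening, from 0 (shut) to 1 (fully open). In form: [[[dx, dy, dz, wx, wy, wz, claw], ...]]. A call has 1 to 10 rows; each row is the pose to reach, as a shift and turn from the pose commanded when the call began, along the tool's axes at that moment; what a row does not reach only later rows make up. A row lasts 1/8 s, in which the tool goes at most 62.5 mm and 10.7 degrees, less where a joint would pass 70% of its speed; a pose out of reach is approached as far as the arm can. A call with a gripper value outside its range is refused whole. The fingers move at their own pace and stop on an object; FORCE is the grip in N (left out, the last holds). Time passes only in rows, so rows that repeat a pose let the fingers close. It gives the time, the measured TCP pose, the force and the opening at its end, in the units of the state.
- bot.get_obs(): the state, without advancing time (a new reading comes with each control period).
- bot.read_camera(name): name is "scene" or "top"; returns (picture, depth): 400x640x3 uint8, blue, green, red; 400x640 float32, m along the optical axis (not along the pixel's ray), 0 where there is no reading.
- bot.calibration(name): a dict with "mtx" (3x3 intrinsics, pixels), "dist_coeffs" ([k1, k2, p1, p2, k3] as OpenCV has them; the pictures are not rectified), "rvec" (rotation vector, rad) and "tvec" (3), from world to camera coordinates, as OpenCV has them. Camera axes: x right, y down, z forward; pixel columns grow to the right and rows downward; lengths in m; the calibration is good to about 2 mm. A picture is of the moment at which its call begins. calibration takes no time and is no camera call.
- bot.hand_in(): hands the job in, once; it reports no verdict.
Trained networks look in the newest picture that a camera, given by its name, has taken for a name from the list of things; names that differ only in an ending like _2 or _b are one class to them, and where a whole thing is asked for, a point or a joint stands for the part that bears it (a point fixed in the world has none). Each returns a list of dicts, best first, with "p" (0 to 1); they miss things now and then, are a little off and sometimes report something else, mostly with a low value. They report only what shows in the picture. A call takes as long as a camera call. They do not tell look-alikes from the thing itself.
- bot.find_in(camera, label): "xy" ([column, row] in pixels, amid what is visible of it).
- bot.silhouettes(camera, label): "mask" (400x640 bool, what is visible of it) and "xy" ([column, row] in pixels, amid what is visible of it).
The state is a dict: "t": time; "q": joint angles; "joint_vel": joint speeds; "joint_torque": joint torques, N m; "eef_pos": TCP position; "tool_rot": TCP orientation; "contact_force": force on the tool from outside, world axes, zero at the start; "torque": the same for the moment, N m; "gripper_width": opening from 0.0 (shut) to 1.0 (fully open).
Only numpy, scipy, OpenCV 4.12 (cv2) and the standard library are available. Lean on these libraries where they do the work, as an engineer would, in place of code of your own. Each camera call takes 0.05 s, during which the arm holds its last target.

### The job

Of the two colour-reference discs in the blue-grey stand, one still lies white face up: take the spatula with the red handle and turn that disc over, so that it lies flat on the stand with its dark face up. Touch neither disc with the gripper, leave the other disc where it lies, and at the end put the spatula down on the worktop, standing on its blade as it stood before.

Things in the scene. Friction and masses are not known exactly. Their poses are not given: they have to be found in the camera images.
- disc_stand: Fixed blue-grey stand, 157 mm deep (x), 160 wide (y). Origin on the worktop under the middle of the step; x runs along the slots from front to rear. Front part, x -72 to 0: two bays, middles at y = +40 and -40, 70 mm wide; a disc lies there on two rails, tops at z = 14 mm. Between the rails a slot 44 mm wide, down to the worktop, open at the front, closed at x = -18 mm.
- stand_step (a point): Middle of the top edge of the stand's step, 19 mm above the worktop, axes as the stand's. Towards +x a flat deck at this height, 80 mm deep and as wide as the stand, with a 6 mm lip at sides and rear. Towards -x the rails lie 5 mm lower: a disc pushed to +x is stopped here, and one raised at its front can be tipped over this edge on to the deck.
- disc_white_up_center (a point): Centre of the disc to turn: 60 mm across, 8 mm thick, about 0.05 kg, one face white, the other dark grey. It lies in either of the two bays, near the bay's middle line, white face up, its rim 2 to 6 mm from the step. z points out of the white face (up at the start).
- disc_dark_up_center (a point): Centre of the other disc, of the same kind and size, in the other bay, already dark face up. z points out of the dark face.
- spatula_grip (a point): Middle of the red bar handle of the loose steel spatula (0.14 kg), 45 mm above the blade's underside. Bar 80 mm long (x), 18 wide (y), 22 tall, on two thin posts. Blade flat, 3 mm thick: heel 46 mm wide from x = -42 to +42 mm, then a tongue 24 mm wide ending at x = +105 mm (from the handle's middle). It stands on its blade on the worktop, z up.
Not all that is in view belongs to the job. What is shaped like the part that bears spatula_grip but brown is not meant.

How it is judged:
On the way, in this order (a step that is already met when the one before it is completed fails the run):
1. the spatula raises one side of the white-up disc by more than 25 degrees (angle between disc_white_up_center's own z axis and vertical above 0.44 rad and contact force between spatula and disc_white_up above 0.02 N), for 0.04 s.
2. the disc lies turned over, dark face up (angle between disc_white_up_center's own z axis and vertical above 2.95 rad and linear speed of disc_white_up below 0.03 m/s), for 0.2 s.
At the end, for the whole second after the job is handed in: The white-up disc lies at rest on the stand, dark face up within 10 degrees; the other disc is within 20 mm of its start, still dark face up; the spatula, released, stands at rest on its blade on the worktop, upright within 10 degrees, handle's middle 35 to 55 mm up (angle between disc_white_up_center's own z axis and vertical above 2.95 rad and z of disc_white_up_center in the frame of disc_stand between 0.014 and 0.031 m and x of disc_white_up_center in the frame of disc_stand between -0.06 and 0.085 m and y of disc_white_up_center in the frame of disc_stand between -0.08 and 0.08 m and linear speed of each of disc_white_up, spatula below 0.02 m/s and distance of disc_dark_up_center from where it was at the start of the episode below 0.02 m and angle between disc_dark_up_center's own z axis and vertical below 0.2 rad and height (world z) of spatula_grip between 0.035 and 0.055 m and angle between spatula_grip's own z axis and vertical below 0.17 rad); the robot touches nothing.
It fails at once if the gripper or arm touches a disc (contact force between any of the fingers, the arm and disc_white_up above 0.3 N or contact force between any of the fingers, the arm and disc_dark_up above 0.3 N).
It also fails if it takes over 45 s, if anything falls off the work surface, if the arm or the gripper's body presses on something with over 40 N, if the wrist force passes 120 N, or if a joint passes its speed limit or range.

## Working session

There is one attempt and no reset: what is moved stays moved. The work goes in short steps, Python scripts to look and compute and a shell command to move; the robot and the scene stay as the last step left them, time stands still between calls to the robot, and variables do not carry over. Pictures are saved under pics/ and viewed, and the job is handed in when it is done.

```bash
ls; mkdir -p pics; cat > h.py <<'E'
import numpy as np, cv2
from station import bot
from scipy.spatial.transform import Rotation as R
def snap(n,f):
    im,d=bot.read_camera(n); cv2.imwrite('pics/'+f,im); np.save('pics/'+f[:-4]+'_d.npy',d); return im,d
def cal(n):
    c=bot.calibration(n); return np.array(c['mtx']),np.array(c['dist_coeffs']),cv2.Rodrigues(np.array(c['rvec']))[0],np.array(c['tvec']).ravel()
def ray(n,uv):
    K,D,Rm,t=cal(n); p=cv2.undistortPoints(np.array(uv,float).reshape(-1,1,2),K,D).reshape(-1,2)
    d=np.c_[p,np.ones(len(p))]@Rm; return -Rm.T@t,d   # d scaled with z_cam=1
def onplane(n,uv,z):
    o,d=ray(n,uv); return o+d*((z-o[2])/d[:,2])[:,None]
def withdepth(n,uv,dep):
    o,d=ray(n,uv); return o+d*np.array([dep[int(round(v)),int(round(u))] for u,v in np.array(uv).reshape(-1,2)])[:,None]
def cloud(n,dep):
    v,u=np.mgrid[0:400,0:640]; o,d=ray(n,np.c_[u.ravel(),v.ravel()])
    return (o+d*dep.ravel()[:,None]).reshape(400,640,3)
def proj(n,P):
    c=bot.calibration(n); return cv2.projectPoints(np.array(P,float).reshape(-1,1,3),np.array(c['rvec']),np.array(c['tvec']),np.array(c['mtx']),np.array(c['dist_coeffs']))[0].reshape(-1,2)
def tool():
    o=bot.get_obs(); q=np.array(o['tool_rot']); return np.array(o['eef_pos']),R.from_quat(q[[1,2,3,0]]),o
E
python3 - <<'E'
from h import *
np.set_printoptions(precision=4,suppress=True)
snap('scene','s0.png');snap('top','t0.png')
p,r,o=tool(); print(p,r.as_matrix(),o)
for n in('scene','top'):
    print(n,ray(n,[[320,200]]))
    for l in('disc_stand','disc_white_up_center','disc_dark_up_center','spatula_grip'):
        print(l,[(x['p'],x['xy']) for x in bot.find_in(n,l)])
E
```

```text
pics
[ 0.2638 -0.6208  0.2304] [[ 0.3911 -0.9203 -0.0008]
 [-0.9203 -0.3911  0.0015]
 [-0.0017  0.0001 -1.    ]] {'t': 0.1, 'q': array([ 1.0609,  0.4777,  0.0223,  1.5563, -0.0115,  1.1093, -0.0831]), 'joint_vel': array([ 0.001 , -0.0038,  0.0021, -0.0018,  0.0017,  0.0009,  0.0009]), 'joint_torque': array([  0.0052, -59.7755,   1.6142, -28.1952,   0.0129,   0.0051,
         0.    ]), 'eef_pos': array([ 0.2638, -0.6208,  0.2304]), 'tool_rot': array([-0.0004,  0.834 , -0.5518, -0.0007]), 'contact_force': array([0.0231, 0.0391, 0.2754]), 'torque': array([-0.0141,  0.0466,  0.0105]), 'gripper_width': 0.9982350395312647}
scene (array([0.0905, 0.4764, 0.6462]), array([[ 0.5386, -0.4953, -0.6816]]))
disc_stand [(0.75, [338.4, 159.9])]
disc_white_up_center [(0.71, [369.9, 166.3])]
disc_dark_up_center [(0.58, [347.5, 176.5]), (0.45, [275.8, 279.8])]
spatula_grip [(0.94, [275.3, 278.7]), (0.7, [348.3, 255.9])]
top (array([0.3456, 0.0387, 1.0401]), array([[ 0.2022,  0.0144, -0.9793]]))
disc_stand [(0.95, [410.7, 157.8])]
disc_white_up_center [(0.91, [430.7, 187.8])]
disc_dark_up_center [(0.75, [386.9, 183.4])]
spatula_grip [(0.89, [295.9, 260.7]), (0.63, [231.9, 226.6]), (0.28, [429.3, 189.1]), (0.24, [410.2, 157.6])]
```

View pics/s0.png

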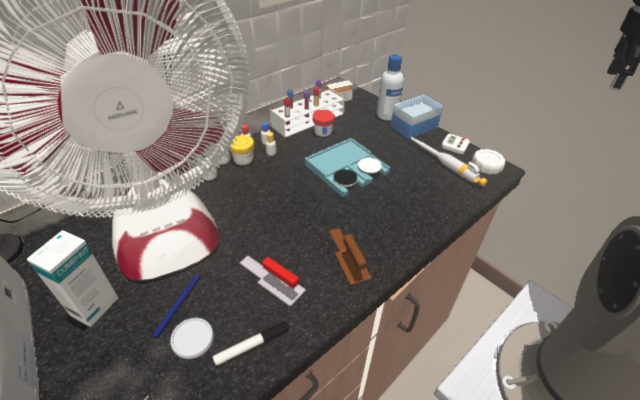

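View pics/t0.png

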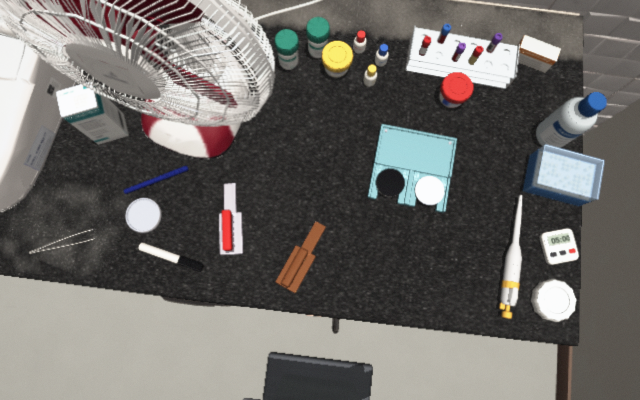

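The red spatula is at top (230,230) with its tongue towards +x. The stand is at (413,167), with the white disc in the right bay at (430,189). The brown look-alike is at (300,257). Next I measure poses.

```bash
python3 - <<'E'
from h import *
np.set_printoptions(precision=4,suppress=True)
for n,f in(('top','t0'),('scene','s0')):
    im=cv2.imread(f'pics/{f}.png'); dep=np.load(f'pics/{f}_d.npy'); C=cloud(n,dep)
    hsv=cv2.cvtColor(im,cv2.COLOR_BGR2HSV)
    roi=np.zeros((400,640),bool)
    u,v=(231,228) if n=='top' else (281,271)
    roi[v-50:v+50,u-50:u+50]=1
    m=roi&((hsv[...,0]<8)|(hsv[...,0]>172))&(hsv[...,1]>150)&(hsv[...,2]>80)
    P=C[m]; print(n,'red',m.sum(),np.median(P,0),np.percentile(P,[2,50,98],axis=0)[:,2])
    top=P[np.abs(P[:,2]-np.percentile(P[:,2],90))<.005]; print(' top mean',top.mean(0))
    uu,ss,vv=np.linalg.svd(top[:,:2]-top[:,:2].mean(0)); print('dir',vv[0],np.degrees(np.arctan2(*vv[0][::-1])), np.ptp((top[:,:2]-top[:,:2].mean(0))@vv.T,axis=0))
    # blade mask
    for uv in ([[231,190],[430,190],[390,182],[412,150],[470,150]] if n=='top' else [[250,265],[370,166],[345,177],[340,155],[300,215]]):
        print(uv,withdepth(n,[uv],dep)[0])
for f,(x,y,w,h) in (('t0',(350,110,130,120)),('t0',(180,160,120,110)),('s0',(290,130,120,75)),('s0',(220,240,120,75))):
    pass
im=cv2.imread('pics/t0.png'); s=cv2.imread('pics/s0.png')
a=cv2.resize(im[110:230,350:480],(390,360)[:2],interpolation=2);b=cv2.resize(im[160:280,180:310],(390,360),interpolation=2)
cv2.imwrite('pics/z0.png',np.hstack([a,b]))
E
```

```text
top red 363 [0.4686 0.2259 0.0558] [0.0426 0.0558 0.0602]
 top mean [0.4695 0.2273 0.0563]
dir [-0.9848 -0.1737] -169.99504232433065 [0.0774 0.0182]
[231, 190] [0.5589 0.2403 0.0021]
[430, 190] [ 0.6034 -0.167   0.0219]
[390, 182] [0.3456 0.0387 1.0401]
[412, 150] [ 0.6839 -0.1235  0.022 ]
[470, 150] [ 0.7065 -0.25   -0.0006]
scene red 475 [0.4626 0.2309 0.055 ] [0.0387 0.055  0.0583]
 top mean [0.4652 0.2295 0.0556]
dir [-0.9837 -0.1798] -169.6410578292145 [0.0796 0.019 ]
[250, 265] [0.5477 0.2457 0.0027]
[370, 166] [ 0.5965 -0.1619  0.0204]
[345, 177] [ 0.6072 -0.0819  0.0201]
[340, 155] [ 0.6849 -0.1398  0.0166]
[300, 215] [ 0.5945  0.075  -0.0012]
```

View pics/z0.png

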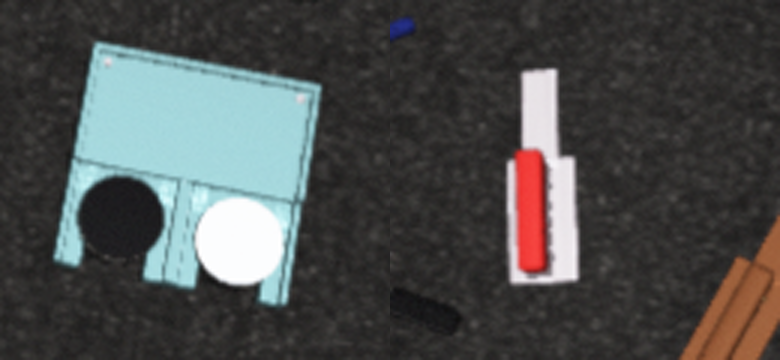

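```bash
cat > fit.py <<'E'
from h import *
np.set_printoptions(precision=4,suppress=True)
def masks(n,im,c,w):
    hsv=cv2.cvtColor(im,cv2.COLOR_BGR2HSV).astype(int); roi=np.zeros((400,640),bool); u,v=c; roi[v-w:v+w,u-w:u+w]=1
    cy=roi&(abs(hsv[...,0]-92)<10)&(hsv[...,1]>45)&(hsv[...,2]>90)
    wh=roi&(hsv[...,1]<25)&(hsv[...,2]>200)
    return roi,hsv,cy,wh
def largest(m):
    k,l,s,c=cv2.connectedComponentsWithStats(m.astype(np.uint8)); i=1+np.argmax(s[1:,4]); return l==i
E
python3 - <<'E'
from fit import *
for n,f,c in(('top','t0',(413,167)),('scene','s0',(346,166))):
    im=cv2.imread(f'pics/{f}.png')
    roi,hsv,cy,wh=masks(n,im,c,50)
    wh=largest(wh); cy=largest(cy)
    v,u=np.nonzero(wh); P=onplane(n,np.c_[u,v],.022); print(n,'white',wh.sum(),P.mean(0),np.ptp(P,axis=0)); W=P.mean(0)
    full=cy|wh
    v,u=np.nonzero(full); P=onplane(n,np.c_[u,v],.022)[:,:2]
    rc=cv2.minAreaRect((P*1000).astype(np.float32)); print('rect',rc); print(cv2.boxPoints(rc))
    dk=roi&(hsv[...,2]<60)
    ctr=(387,183) if n=='top' else (346,177)
    m=cv2.erode(dk.astype(np.uint8),np.ones((3,3)))
    k,l,s,cc=cv2.connectedComponentsWithStats(m); i=l[ctr[1],ctr[0]]
    v,u=np.nonzero(l==i); P=onplane(n,np.c_[u,v],.022);print('dark',s[i],P.mean(0),np.ptp(P,axis=0))
E
```

```text
top white 667 [ 0.6036 -0.1656  0.022 ] [0.0595 0.0582 0.    ]
rect ((647.9738159179688, -127.89751434326172), (161.9995880126953, 162.17994689941406), 85.4643783569336)
[[ 560.7324 -202.2311]
 [ 722.4044 -215.0562]
 [ 735.2152  -53.5639]
 [ 573.5432  -40.7389]]
dark [ 364  118   72   98 2075] [ 0.6109 -0.073   0.022 ] [0.2108 0.1634 0.    ]
scene white 272 [ 0.6006 -0.1637  0.022 ] [0.0605 0.0608 0.    ]
rect ((639.9755859375, -121.00050354003906), (177.57469177246094, 177.863525390625), 85.26236724853516)
[[ 544.0144 -202.1393]
 [ 721.2703 -216.8297]
 [ 735.9368  -39.8617]
 [ 558.6809  -25.1714]]
dark [336 171  19  12 172] [ 0.6065 -0.0809  0.022 ] [0.0453 0.0448 0.    ]
```

```bash
python3 - <<'E'
from fit import *
px=np.array([[75,157],[300,203]])/3+[350,110]
P=onplane('top',px,.019);print(P,np.degrees(np.arctan2(*(P[0]-P[1])[:2][::-1]))-90,np.linalg.norm(P[0]-P[1]),P.mean(0))
px=np.array([[95,42],[320,87]])/3+[350,110]
P=onplane('top',px,.025);print(P,np.degrees(np.arctan2(*(P[0]-P[1])[:2][::-1]))-90,np.linalg.norm(P[0]-P[1]),P.mean(0))
px=np.array([[55,262],[290,306]])/3+[350,110]
P=onplane('top',px,.014);print(P,np.degrees(np.arctan2(*(P[0]-P[1])[:2][::-1]))-90,np.linalg.norm(P[0]-P[1]),P.mean(0))
s=cv2.imread('pics/s0.png')
cv2.imwrite('pics/z1.png',cv2.resize(s[130:205,295:400],(735,525),interpolation=2))
E
```

```text
[[ 0.6491 -0.0499  0.019 ]
 [ 0.6352 -0.2068  0.019 ]] -5.079093459033544 0.15745720839748337 [ 0.6421 -0.1283  0.019 ]
[[ 0.7318 -0.0554  0.025 ]
 [ 0.7181 -0.2138  0.025 ]] -4.945318219167021 0.15903570425399235 [ 0.725  -0.1346  0.025 ]
[[ 0.5749 -0.0439  0.014 ]
 [ 0.5636 -0.206   0.014 ]] -3.9926530671903038 0.16246550553500969 [ 0.5692 -0.1249  0.014 ]
```

View pics/z1.png

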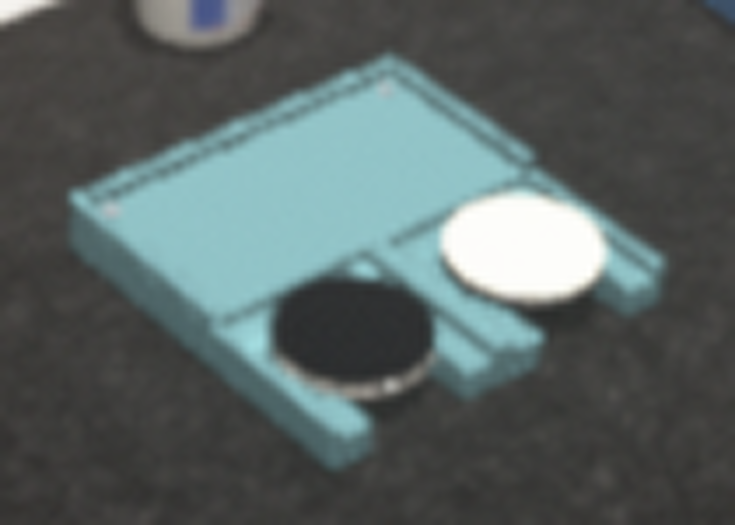

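```bash
cat > plan.py <<'E'
from h import *
np.set_printoptions(precision=4,suppress=True)
def delta(target,yaw,base=None):
    """tool-down target with tool x at world yaw (rad); print shift (cm) in tool axes and rotvec"""
    p,r,o=tool()
    x=np.array([np.cos(yaw),np.sin(yaw),0]); z=np.array([0,0,-1.]); y=np.cross(z,x)
    Rt=R.from_matrix(np.c_[x,y,z])
    print('p',p,'shift cm',r.inv().apply(np.array(target)-p)*100,'rot',(r.inv()*Rt).as_rotvec(),'t',o['t'],'F',o['contact_force'],'w',o['gripper_width'])
E
python3 - <<'E'
from plan import *
for n,f in(('top','t0'),('scene','s0')):
    C=cloud(n,np.load(f'pics/{f}_d.npy')).reshape(-1,3)
    for zlo in(.1,.3,.5,.7):
        Q=C[(C[:,2]>zlo)&(C[:,2]<zlo+.2)&(C[:,0]>.3)&(C[:,0]<1.2)&(C[:,1]>-.4)&(C[:,1]<.6)]
        if len(Q): print(n,zlo,len(Q),np.percentile(Q,[1,99],axis=0).ravel()); d=np.hypot(Q[:,0]-.467,Q[:,1]-.228); print(Q[np.argsort(d)[5]],np.sort(d)[5])
delta([.52,-.2,.2],np.radians(-80))
delta([.467,.228,.13],np.radians(-79.8))
E
```

```text
top 0.1 6629 [ 0.607  -0.3973  0.1004  0.9163  0.5468  0.2988]
[0.6059 0.2281 0.2873] 0.13894325902809743
top 0.3 17273 [0.606  0.1406 0.3031 0.7369 0.511  0.4985]
[0.6045 0.2301 0.3437] 0.13754031028272728
top 0.5 2232 [0.6316 0.183  0.5001 0.6749 0.4004 0.536 ]
[0.6318 0.2453 0.5003] 0.16567998872122167
scene 0.1 20206 [ 0.6066 -0.3916  0.1028  1.064   0.5511  0.2984]
[0.603  0.2326 0.2885] 0.1360881331798539
scene 0.3 33677 [ 0.6046 -0.1079  0.3027  1.0615  0.5082  0.4954]
[0.6018 0.2363 0.3223] 0.13508466596243865
scene 0.5 499 [0.6354 0.3245 0.5001 0.668  0.4375 0.5169]
[0.6337 0.3246 0.5025] 0.1926949564000266
p [ 0.264  -0.6212  0.2313] shift cm [-28.7581 -40.0359   3.1322] rot [-0.      0.0001  0.2272] t 0.5 F [0.2263 0.0958 0.1895] w 0.9976244669945684
p [ 0.264  -0.6212  0.2313] shift cm [-70.2224 -51.893   10.1357] rot [-0.      0.0001  0.2237] t 0.5 F [0.2263 0.0958 0.1895] w 0.9976244669945684
```

```bash
python3 -m creep '[[[-29,-40,3,0,0,0.225,1],[-29,-40,3,0,0,0.225,1],[-29,-40,3,0,0,0.225,1],[-29,-40,3,0,0,0.225,1],[-29,-40,3,0,0,0.225,1],[-29,-40,3,0,0,0.225,1],[-29,-40,3,0,0,0.225,1],[-29,-40,3,0,0,0.225,1],[-29,-40,3,0,0,0.225,1]]]' 60; python3 -c "
from plan import *
delta([.467,.228,.14],np.radians(-79.8))"
```

```text
t: 1.62
eef_pos: [0.5214, -0.1921, 0.2013]
tool_rot: [-0.001, 0.77, -0.638, -0.0]
contact_force: [-0.5, -0.0, -0.9]
gripper_width: 1.001
p [ 0.5214 -0.1921  0.2013] shift cm [-42.2807  -2.4154   6.2221] rot [-0.0018  0.002   0.008 ] t 1.625 F [-0.4834 -0.0147 -0.8826] w 1.0006977793979472
```

```bash
python3 -m creep '[[[-43,-2.4,6,0,0,0.008,1],[-43,-2.4,6,0,0,0.008,1],[-43,-2.4,6,0,0,0.008,1],[-43,-2.4,6,0,0,0.008,1],[-43,-2.4,6,0,0,0.008,1],[-43,-2.4,6,0,0,0.008,1],[-43,-2.4,6,0,0,0.008,1],[-43,-2.4,6,0,0,0.008,1],[-43,-2.4,6,0,0,0.008,1],[-43,-2.4,6,0,0,0.008,1]]]'; python3 - <<'E'
from plan import *
delta([.467,.228,.026],np.radians(-79.8))
a,_=snap('scene','s1.png'); b,_=snap('top','t1.png')
cv2.imwrite('pics/z2.png',np.hstack([cv2.resize(a[170:370,180:380],(400,400)),cv2.resize(b[130:330,130:330],(400,400))]))
E
```

```text
t: 2.88
eef_pos: [0.4675, 0.2274, 0.1414]
tool_rot: [0.0, 0.763, -0.646, 0.0]
contact_force: [-0.1, 0.1, -0.6]
gripper_width: 0.997
p [0.4675 0.2274 0.1414] shift cm [-0.0846  0.043  11.5407] rot [-0.0002 -0.001  -0.0126] t 2.875 F [-0.0697  0.0798 -0.5875] w 0.9971778922532345
```

View pics/z2.png

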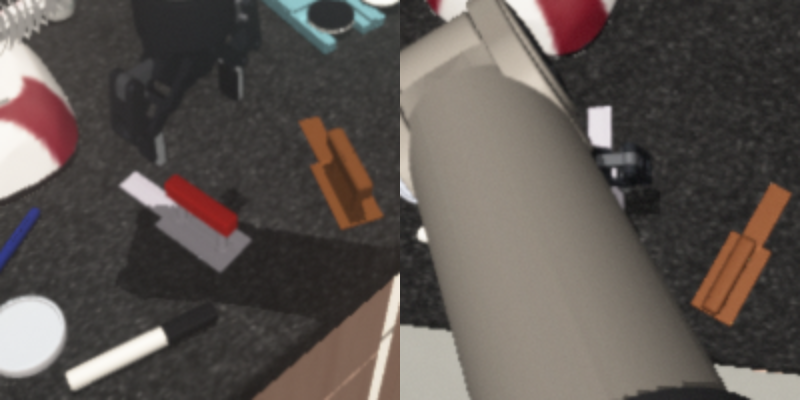

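```bash
python3 -m creep '[[[-0.08,0.04,5,0,0,-0.012,1],[-0.08,0.04,9,0,0,-0.012,1],[-0.08,0.04,11.7,0,0,-0.012,1],[-0.08,0.04,11.7,0,0,-0.012,1],[-0.08,0.04,11.7,0,0,-0.012,0],[-0.08,0.04,11.7,0,0,-0.012,0],[-0.08,0.04,11.7,0,0,-0.012,0],[-0.08,0.04,11.7,0,0,-0.012,0],[-0.08,0.04,11.7,0,0,-0.012,0],[-0.08,0.04,11.7,0,0,-0.012,0]]]' 60; python3 - <<'E'
from plan import *
delta([.467,.228,.026],np.radians(-79.8))
a,_=snap('scene','s2.png')
cv2.imwrite('pics/z3.png',cv2.resize(a[200:350,200:350],(600,600)))
E
```

```text
t: 4.22
eef_pos: [0.4665, 0.2302, 0.0247]
tool_rot: [-0.0, 0.768, -0.64, 0.0]
contact_force: [-0.7, -1.3, 6.1]
gripper_width: 0.203
p [0.4665 0.2302 0.0247] shift cm [ 0.2299 -0.0075 -0.1284] rot [-0.0005 -0.0002  0.0025] t 4.225 F [-0.7206 -1.343   6.1092] w 0.20278797391974704
```

View pics/z3.png

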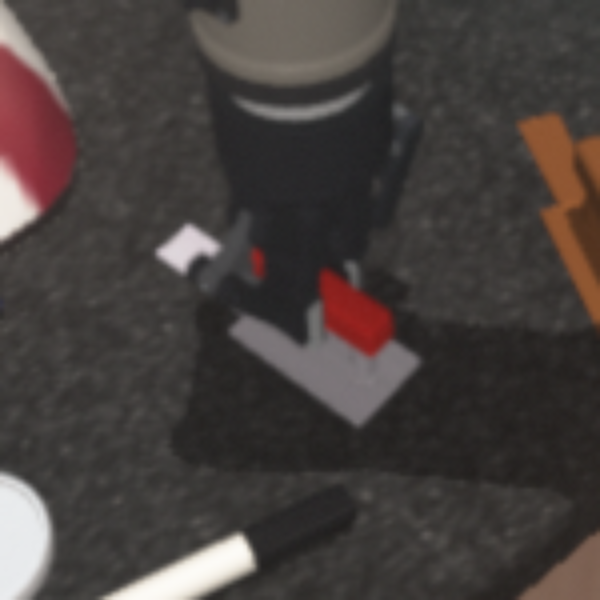

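```bash
python3 -m creep '[[[0,0,-5,0,0,0,0],[0,0,-10.5,0,0,0,0],[0,0,-10.5,0,0,0,0]]]'; python3 - <<'E'
from plan import *
O=np.array([.642,-.1285]);a=np.radians(-4.8);ex=np.array([np.cos(a),np.sin(a)]);ey=np.array([-ex[1],ex[0]])
g=O+ex*-.190+ey*-.040
print(g)
delta([*g,.13],np.radians(-94.8))
E
```

```text
t: 4.65
eef_pos: [0.4686, 0.232, 0.1331]
tool_rot: [-0.004, 0.768, -0.64, 0.001]
contact_force: [0.8, 0.6, -2.0]
gripper_width: 0.199
[ 0.4493 -0.1525]
p [0.4686 0.232  0.1331] shift cm [37.4774  8.8117  0.1398] rot [-0.0072  0.0036  0.2645] t 4.65 F [ 0.8187  0.5676 -2.01  ] w 0.19861739066097156
```

```bash
python3 -m creep '[[[3,0.7,0,0,0,0.03,0],[8,1.9,0,0,0,0.06,0],[13,3,0,0,0,0.1,0],[18,4.2,0,0,0,0.14,0],[23,5.4,0,0,0,0.18,0],[28,6.6,0,0,0,0.22,0],[33,7.8,0,0,0,0.25,0],[37.2,8.8,0,0,0,0.264,0],[37.2,8.8,0,0,0,0.264,0],[37.2,8.8,0,0,0,0.264,0]]]'; python3 - <<'E'
from plan import *
delta([.4493,-.1525,.13],np.radians(-94.8))
a,d=snap('scene','s3.png'); b,e=snap('top','t3.png')
cv2.imwrite('pics/z4.png',np.hstack([cv2.resize(a[100:300,250:450],(400,400)),cv2.resize(b[120:320,330:530],(400,400))]))
E
```

```text
t: 5.9
eef_pos: [0.4458, -0.1507, 0.1283]
tool_rot: [-0.0, -0.677, 0.736, 0.001]
contact_force: [-0.1, -0.6, -0.5]
gripper_width: 0.201
p [ 0.4458 -0.1507  0.1283] shift cm [ 0.1465 -0.364  -0.1738] rot [0.0019 0.0006 0.0008] t 5.9 F [-0.0617 -0.5688 -0.5453] w 0.20060175530647828
```

View pics/z4.png

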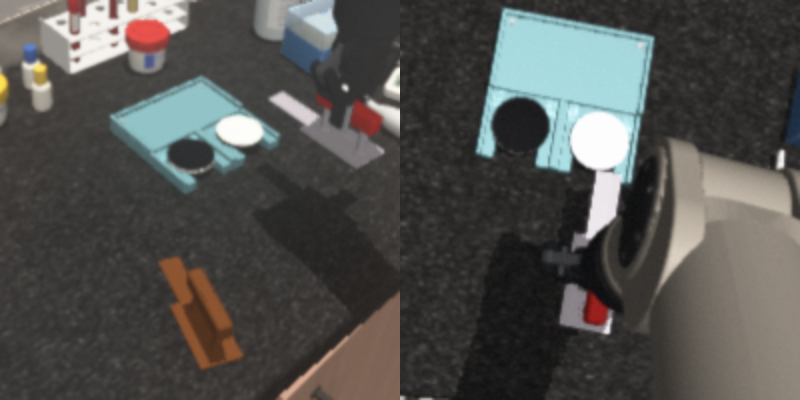

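```bash
cat >> plan.py <<'E'
O=np.array([.642,-.1285]);a=np.radians(-4.8);ex=np.array([np.cos(a),np.sin(a)]);ey=np.array([-ex[1],ex[0]])
def st(P):
    P=np.atleast_2d(P); return np.c_[(P[:,:2]-O)@ex,(P[:,:2]-O)@ey,P[:,2]]
E
python3 - <<'E'
from plan import *
p,_,_=tool()
print('tcp',st(p))
for n,f,(u,v) in(('top','t3',(434,215)),('scene','s3',(395,155))):
    im=cv2.imread(f'pics/{f}.png');C=cloud(n,np.load(f'pics/{f}_d.npy'))
    m=np.zeros((400,640),bool);m[v-40:v+60,u-45:u+45]=1
    m&=(abs(C[...,2]-.1066)<.012)&(im.min(2)>110)&(np.ptp(im.astype(int),axis=2)<40)
    P=C[m];S=st(P); print(n,m.sum(),'z',np.median(S[:,2]),'xmax',np.percentile(S[:,0],[99,100]))
    # planar with fixed z
    vv,uu=np.nonzero(m); S2=st(onplane(n,np.c_[uu,vv],.1066)); print('fixedz xmax',np.percentile(S2[:,0],[98,100]))
    t=S2[S2[:,0]>S2[:,0].max()-.045]
    for lo in(0,.01,.02,.03):
        q=t[(t[:,0]<S2[:,0].max()-lo)&(t[:,0]>S2[:,0].max()-lo-.01)]; print(lo,q[:,1].min(),q[:,1].max(),q[:,1].mean())
    sl=np.polyfit(S[:,0],S[:,2],1);print('pitch deg',np.degrees(sl[0]))
    W=st([.602,-.1646,.022]);print('disc',W)
E
```

```text
tcp [[-0.1932 -0.0378  0.1287]]
top 537 z 0.10757631484759045 xmax [-0.0866 -0.0855]
fixedz xmax [-0.0871 -0.0855]
0 -0.05063211501097634 -0.02719034087360815 -0.03888125231680643
0.01 -0.050846140724973767 -0.026867244101834956 -0.03883132038266956
0.02 -0.0504804323152946 -0.026848015033376575 -0.03874253900782033
0.03 -0.05077166384002937 -0.026831374684429164 -0.03881889229709116
pitch deg 0.0016978494413454402
disc [[-0.0368 -0.0393  0.022 ]]
scene 548 z 0.10526552792414678 xmax [-0.09   -0.0886]
fixedz xmax [-0.0948 -0.0903]
0 -0.04831348494781057 -0.02438849328385364 -0.036036081768441426
0.01 -0.04831960521251046 -0.024539730777691154 -0.03635416333811455
0.02 -0.048327422901262074 -0.024690708149037136 -0.0360738594761305
0.03 -0.04833690837783204 -0.024841434433600613 -0.036525361884291244
pitch deg -0.5792610597516513
disc [[-0.0368 -0.0393  0.022 ]]
```

```bash
python3 -m creep '[[[0.15,0,4,0,0,0,0],[0.15,0,8,0,0,0,0],[0.15,0,9.9,0,0,0,0],[0.15,0,9.9,0,0,0,0],[0.15,0,9.9,0,0,0,0]]]'; python3 - <<'E'
from plan import *
p,r,o=tool(); print(st(p),r.as_matrix()[:,1],o['contact_force'])
a,d=snap('scene','s4.png'); b,e=snap('top','t4.png')
cv2.imwrite('pics/z5.png',np.hstack([cv2.resize(a[120:220,300:400],(400,400)),cv2.resize(b[140:240,360:460],(400,400))]))
E
```

```text
t: 6.62
eef_pos: [0.4471, -0.1524, 0.031]
tool_rot: [0.0, -0.678, 0.736, -0.0]
contact_force: [0.8, -0.1, -0.8]
gripper_width: 0.201
[[-0.1922 -0.0401  0.031 ]] [-0.9966  0.0819 -0.001 ] [ 0.7869 -0.12   -0.7592]
```

View pics/z5.png

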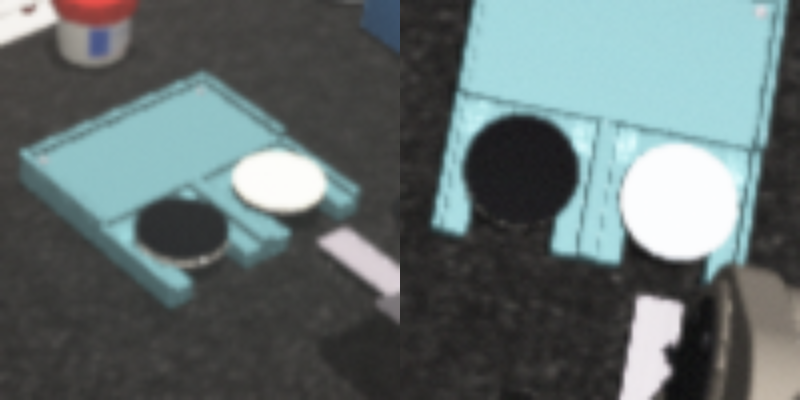

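```bash
python3 -m creep '[[[0.1,0,0.15,0,0,0,0],[0.1,-1,0.15,0,0,0,0],[0.1,-2,0.15,0,0,0,0],[0.1,-3,0.15,0,0,0,0],[0.1,-3.9,0.15,0,0,0,0],[0.1,-3.9,0.15,0,0,0,0],[0.1,-3.9,0.15,0,0,0,0]]]'; python3 - <<'E'
from plan import *
p,r,o=tool(); print(st(p),r.as_matrix()[:,1],o['contact_force'])
a,d=snap('scene','s5.png'); b,e=snap('top','t5.png')
cv2.imwrite('pics/z6.png',np.hstack([cv2.resize(a[120:220,300:400],(400,400)),cv2.resize(b[140:240,360:460],(400,400))]))
E
```

```text
t: 7.6
eef_pos: [0.4847, -0.1572, 0.0286]
tool_rot: [-0.0, -0.677, 0.736, 0.0]
contact_force: [-0.1, -0.0, -2.0]
gripper_width: 0.199
[[-0.1543 -0.0417  0.0286]] [-0.9965  0.0831  0.0008] [-0.0776 -0.0342 -2.043 ]
```

View pics/z6.png

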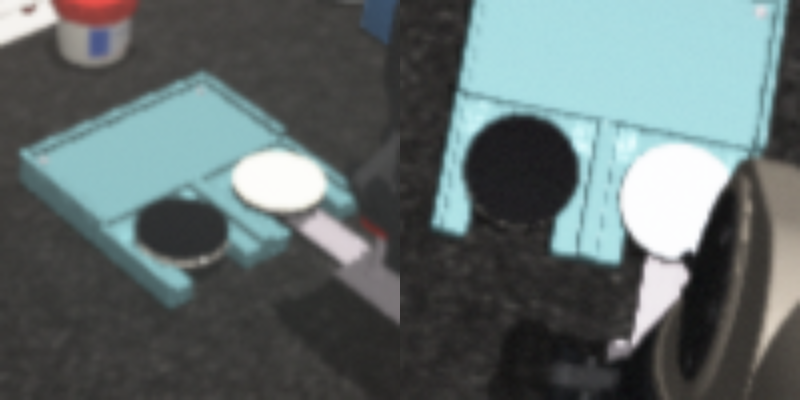

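```bash
python3 -m creep '[[[0,0,-0.6,0,0,0,0],[0,-0.1,-1.1,0,0,0,0],[0,-0.2,-1.6,0,0,0,0],[0,-0.35,-2.1,0,0,0,0],[0,-0.5,-2.6,0,0,0,0],[0,-0.75,-3.1,0,0,0,0],[0,-1.0,-3.6,0,0,0,0],[0,-1.0,-3.6,0,0,0,0]]]'; python3 - <<'E'
from plan import *
p,r,o=tool(); print(st(p),r.as_matrix()[:,1],o['contact_force'])
a,d=snap('scene','s6.png'); b,e=snap('top','t6.png')
cv2.imwrite('pics/z7.png',np.hstack([cv2.resize(a[120:220,300:400],(400,400)),cv2.resize(b[140:240,360:460],(400,400))]))
E
```

```text
t: 8.7
eef_pos: [0.4957, -0.1581, 0.0652]
tool_rot: [0.0, -0.677, 0.736, -0.0]
contact_force: [-0.8, 0.3, -1.8]
gripper_width: 0.199
[[-0.1433 -0.0417  0.0652]] [-0.9965  0.0831 -0.001 ] [-0.8283  0.2986 -1.8307]
```

View pics/z7.png

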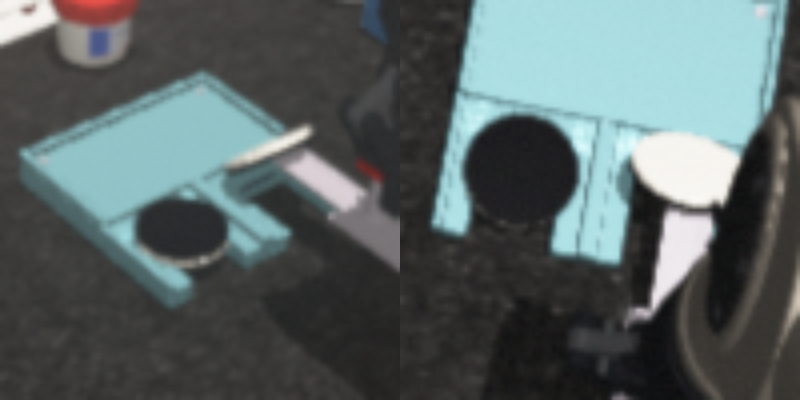

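```bash
python3 -m creep '[[[0,-0.4,-0.5,0,0,0,0],[0,-0.85,-0.9,0,0,0,0],[0,-1.4,-1.15,0,0,0,0],[0,-2.0,-1.35,0,0,0,0],[0,-2.5,-1.4,0,0,0,0],[0,-3.0,-1.45,0,0,0,0],[0,-3.0,-1.45,0,0,0,0]]]'; python3 - <<'E'
from plan import *
p,r,o=tool(); print(st(p),r.as_matrix()[:,1],o['contact_force'])
a,d=snap('scene','s7.png'); b,e=snap('top','t7.png')
cv2.imwrite('pics/z8.png',np.hstack([cv2.resize(a[120:220,300:400],(400,400)),cv2.resize(b[140:240,360:460],(400,400))]))
E
```

```text
t: 9.68
eef_pos: [0.5255, -0.1605, 0.0792]
tool_rot: [0.0, -0.677, 0.736, -0.0]
contact_force: [-0.2, -0.6, -1.6]
gripper_width: 0.201
[[-0.1134 -0.0416  0.0792]] [-0.9966  0.083  -0.0002] [-0.2183 -0.6227 -1.6251]
```

View pics/z8.png

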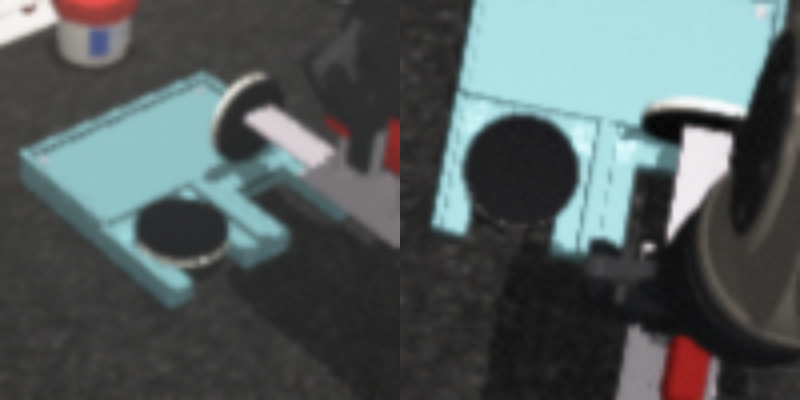

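```bash
python3 -m creep '[[[0,-0.5,-0.1,0,0,0,0],[0,-1.0,-0.2,0,0,0,0],[0,-1.5,-0.2,0,0,0,0],[0,-2.0,-0.2,0,0,0,0],[0,-2.4,-0.2,0,0,0,0],[0,-2.4,-0.2,0,0,0,0],[0,-2.4,-0.2,0,0,0,0]]]'; python3 - <<'E'
from plan import *
p,r,o=tool(); print(st(p),r.as_matrix()[:,1],o['contact_force'])
a,d=snap('scene','s8.png'); b,e=snap('top','t8.png')
cv2.imwrite('pics/z9.png',np.hstack([cv2.resize(a[120:220,300:400],(400,400)),cv2.resize(b[120:220,360:460],(400,400))]))
E
```

```text
t: 10.65
eef_pos: [0.5487, -0.1625, 0.0812]
tool_rot: [-0.0, -0.677, 0.736, 0.0]
contact_force: [0.3, -0.5, -1.5]
gripper_width: 0.203
[[-0.0901 -0.0417  0.0812]] [-0.9965  0.0831  0.0004] [ 0.3141 -0.4534 -1.4518]
```

View pics/z9.png

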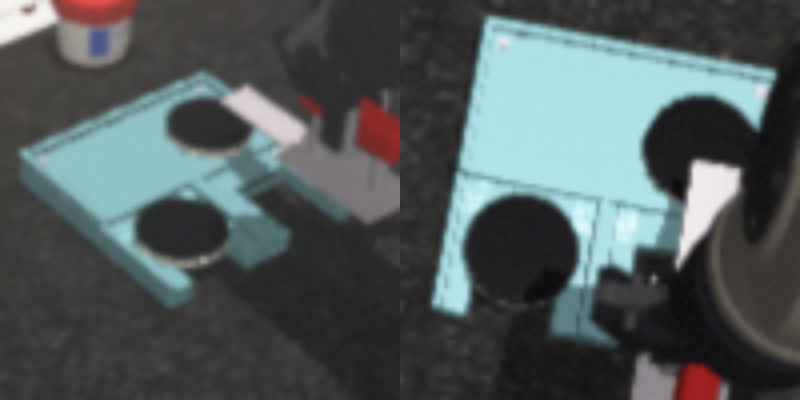

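```bash
python3 -m creep '[[[0,0.5,-1,0,0,0,0],[0,3,-1.5,0,0,0,0],[0,6,-1.5,0,0,0,0],[0,9,-1.5,0,0,0,0],[0,10.5,-1,0,0,0,0],[0,10.5,1,0,0,0,0],[0,10.5,3.5,0,0,0,0],[0,10.5,4.8,0,0,0,0],[0,10.5,5.2,0,0,0,0],[0,10.5,5.2,0,0,0,0]]]'; python3 - <<'E'
from plan import *
p,r,o=tool(); print(st(p),r.as_matrix()[:,2],o['contact_force'])
print(onplane('top',[[400,305],[440,309]],0))
a,d=snap('scene','s9.png'); b,e=snap('top','t9.png')
cv2.imwrite('pics/z10.png',np.hstack([cv2.resize(a[100:240,290:430],(400,400)),cv2.resize(b[120:280,340:500],(400,400))]))
E
```

```text
t: 12.0
eef_pos: [0.4447, -0.1538, 0.0295]
tool_rot: [0.0, -0.677, 0.736, -0.0]
contact_force: [-0.6, -0.3, -1.7]
gripper_width: 0.201
[[-0.1945 -0.0417  0.0295]] [ 0.0003 -0.0001 -1.    ] [-0.61   -0.2804 -1.7056]
[[ 0.367  -0.1297  0.    ]
 [ 0.3684 -0.2099  0.    ]]
```

View pics/z10.png

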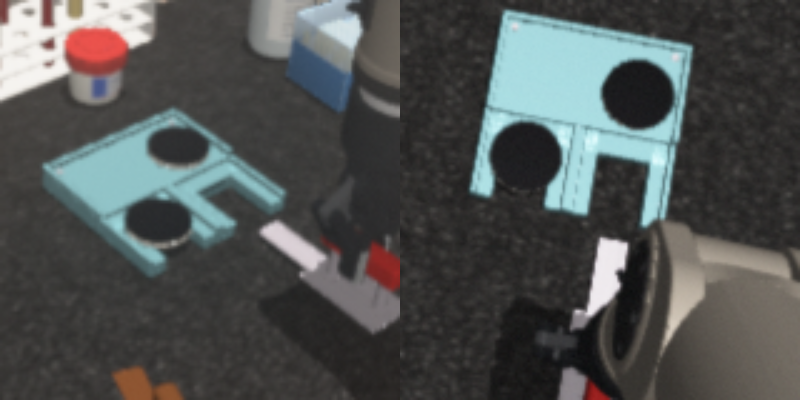

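```bash
python3 -m creep '[[[0,0,0.25,0,0,0,0],[0,0,0.4,0,0,0,0],[0,0,0.5,0,0,0,0],[0,0,0.5,0,0,0,0]]]'
```

```text
t: 12.6
eef_pos: [0.4443, -0.1539, 0.0247]
tool_rot: [-0.0, -0.677, 0.736, -0.0]
contact_force: [-1.5, 0.6, 3.6]
gripper_width: 0.199
```

```bash
python3 -m creep '[[[0,0,0,0,0,0,1],[0,0,0,0,0,0,1],[0,0,0,0,0,0,1],[0,0,0,0,0,0,1],[0,0,-1,0,0,0,1],[0,0,-3,0,0,0,1],[0,0,-7,0,0,0,1],[0,0,-12,0,0,0,1],[0,0,-16,0,0,0,1],[0,0,-16,0,0,0,1]]]'; python3 - <<'E'
from plan import *
p,r,o=tool(); print(st(p),o['contact_force'])
a,d=snap('scene','s10.png'); b,e=snap('top','t10.png')
cv2.imwrite('pics/z11.png',np.hstack([cv2.resize(a[100:240,290:430],(400,400)),cv2.resize(b[120:280,340:500],(400,400))]))
E
```

```text
t: 13.85
eef_pos: [0.4465, -0.1544, 0.1881]
tool_rot: [0.002, -0.677, 0.736, -0.003]
contact_force: [-0.1, -0.4, -0.2]
gripper_width: 1.0
[[-0.1927 -0.0421  0.1881]] [-0.1444 -0.418  -0.2136]
```

View pics/z11.png

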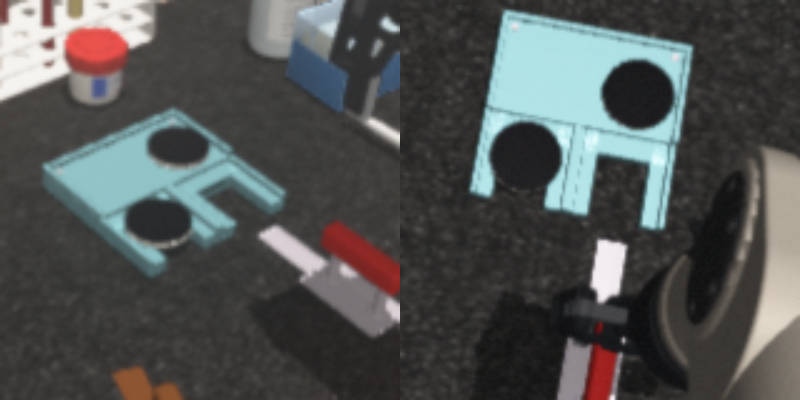

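Spatula stands free, and both discs are flat and dark face up. I check handle height and disc positions numerically, then hand in.

```bash
python3 -m creep '[[[0,0,0,0,0,0,1],[0,0,0,0,0,0,1],[0,0,0,0,0,0,1]]]' | head -1; python3 - <<'E'
from plan import *
a,d=snap('scene','s11.png'); C=cloud('scene',d); hsv=cv2.cvtColor(a,cv2.COLOR_BGR2HSV)
m=np.zeros((400,640),bool);m[170:215,395:450]=1
m&=((hsv[...,0]<8)|(hsv[...,0]>172))&(hsv[...,1]>150)
P=C[m];print('red top z',m.sum(),np.percentile(P[:,2],[50,90]))
b,e=snap('top','t11.png')
g=b.max(2)
for c in((435,158),(390,182)):
    k,l,s,cc=cv2.connectedComponentsWithStats((g<60).astype(np.uint8)[c[1]-17:c[1]+17,c[0]-17:c[0]+17]); i=1+np.argmax(s[1:,4]); print('disc',s[i,4],st(onplane('top',[cc[i]+[c[0]-17,c[1]-17]],.025)))
b0=cv2.imread('pics/t0.png'); print('dark patch diff',np.abs(b0[165:200,370:405].astype(int)-b[165:200,370:405]).mean())
print(bot.hand_in())
E
```

```text
t: 14.32
red top z 316 [0.052  0.0549]
disc 567 [[ 0.0344 -0.0398  0.025 ]]
disc 657 [[-0.0403  0.0423  0.025 ]]
dark patch diff 5.901496598639456
the job is handed in; nothing more can be done
None
```

The white-up disc now lies dark face up on the stand's deck, and I handed the job in at about 14.4 s. I gripped the red spatula by its handle and slid its tongue through the slot under the disc. I then raised the disc's front edge and tipped it over the step, and set the spatula down on the worktop in front of the stand.

My last checks, from the camera pictures:

- **Turned disc:** flat and dark face up, centred at about x = +34 mm, y = −40 mm in the stand's frame.
- **Other disc:** still dark face up in its bay. No movement showed in the pictures; I judged this by eye and by comparing the picture patches before and after, not by a measured distance.
- **Spatula:** released and standing on its blade. The top of the handle measured about 55 mm up, which puts its middle near 44 mm.
- **Robot:** gripper open, with its fingertips about 190 mm above the worktop, touching nothing.

No check failed. The two cameras disagreed by 2–4 mm on positions, within the allowances. I saw no sign of the gripper touching either disc, but had no direct contact reading to confirm it.

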